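# Cover the spool tin, then lift its outer lid alone

## Task

Pick up the nested pair of lids together by the inner lid's neck, lower them over the spindle of the spool tin until the inner lid sits fully home on the tin's rim, and only then let go. Next grip the outer lid by its collar and lift it off straight up by itself, leaving the inner lid sitting on the tin undisturbed. Finish while still holding the outer lid roughly level in the air, its whole rim above the top of the inner lid's neck, and leave the other things on the counter where they are.

Things in the scene. Friction and masses are not known exactly. Their poses are not given: they have to be found in the camera images.
- tin: open round aluminium tin fixed to the counter, left or right of the robot (the lids start on the other side): 108 mm outside, 102 mm inside, rim 66 mm high, four thread spools (52 mm tall) in it and a wooden spindle upright on its axis. Origin: centre of its underside, z up
- spindle_tip (a point): tip of the tin's spindle, on the tin's axis, 118 mm above the counter. The spindle is 15 mm in diameter and tapers over its last 12 mm to 5 mm
- inner_lid: loose inner lid, about 0.25 kg, z up, origin at the centre of its underside: plug 92 mm wide, 8 mm high; above it a disc 108 mm wide up to 14 mm; on its axis a wooden neck 27 mm wide up to 76 mm; a 19 mm bore right through. Starts on the counter, neck up, under the outer lid. Fully home the disc lies on the tin's rim: its origin is 58 mm above the tin's
- neck_top (a point): centre of the top end of the inner lid's neck, 76 mm above the inner lid's origin. Nested, the neck stands 28 mm out of the outer lid's collar; lifting by the neck carries the outer lid along. With the lid home, the spindle tip is 16 mm below this point, inside the bore
- outer_lid: loose outer lid, about 0.12 kg, z up, origin at the centre of its lower rim: skirt 123 mm outside, 117 mm inside; flat top plate from 12 to 16 mm above the origin; on its axis a wooden collar. Nested, its plate rests loosely on the inner lid's disc, its origin 2 mm above the inner lid's
- collar_top (a point): centre of the top of the outer lid's collar, 46 mm above the outer lid's origin. The collar is a round tube, 44 mm outside, 33 mm inside, rising 30 mm from the top plate, with the inner lid's neck inside it when nested
- thread_1: bystander: thread spool standing between the lids' and the tin's places, toward the back, 31 mm wide, 52 mm tall; origin at its underside
- row_counter: bystander: small barrel row counter standing between the lids' and the tin's places, 17 mm wide, 32 mm tall; origin at its underside
- carton_1: bystander: small upright carton, 34x50x70 mm, at the back right; origin at its underside
- rubber_stamp: bystander: wooden rubber stamp standing upright, 26x50x75 mm, at the back left; origin at its underside
Not all that is in view belongs to the job. What is shaped like the outer_lid but black or purple is not meant.

How it is judged:
By the outcome, as a careful person would: the job done as asked, in the order asked, and still so for the second after the job is handed in, while the arm keeps its last pose, push and grip.
It also fails if it takes over 54 s, if anything falls off the work surface, if the arm or the gripper's body presses on something with over 40 N, if the wrist force passes 120 N, or if a joint passes its speed limit or range.

## Robot

A 6-joint arm with a two-finger parallel gripper is mounted at the origin on the work surface; the furniture and walls round the work are solid. World frame = base frame: x ahead of the robot, y to its left, z up, the work surface at z = 0. Lengths are in mm, angles in rad, forces in N, time in s.
With the tool pointing down it reaches from about 300 to 775 mm from the base axis. Payload 14.6 kg.
Tool frame: the origin (TCP) lies midway between the tips of the shut fingers; the grasp point (between the pads) lies 19 mm behind it; z points along the fingers, y is the line along which they close (so a half turn about z gives the same grasp; the last joint's range is limited). The gripper opens to 94 mm and grips with 3 to 60 N. Pads are 16 mm wide; open, the fingers measure 119 mm over their backs; the gripper's body (75 mm by 177 mm) begins 78 mm behind the grasp point.
Start: joints at [-1.36, 0.3, 1.521, -0, 1.321, -0.067], TCP at [150.826, -528.905, 205.446] pointing down, gripper open.
Joint ranges: [-3.03, 3.03], [-0.79, 2.21], [0.23, 2.52], [-1.04, 4.18], [0, 3.07], [-2.55, 2.55]. Speed limits (rad/s): [2.22, 2.22, 2.57, 3.14, 3.14, 3.14].

## Interface

Orientations are given as [roll, pitch, yaw] about the fixed x, y, z axes, in that order (R = Rz(yaw) Ry(pitch) Rx(roll)).
In Python, from cell import manip gives the robot as it stands.
- The arm moves only by the shell command python3 -m creep 'ROWS' [OPENING] [FORCE]. ROWS is text: rows parted by semicolons, each of 6 numbers parted by spaces: the shift along the tool's x, y, z normalised to -1 to 1, where 1 is 4 cm, then the turn, a rotation vector about the tool's x, y, z normalised to -1 to 1, where 1 is pi rad. In form: dx dy dz ax ay az; .... A call has 1 to 20 rows; each row shifts and turns the commanded pose from where the row before left it, along the tool's axes as they then stand; what a row does not reach is not made up. A row lasts 1/8 s, in which the tool goes at most 62.5 mm and 10.7 degrees, less where a joint would pass 70% of its speed; a pose out of reach is approached as far as the arm can. A call with a number of a shift or a turn outside -1 to 1 is refused whole. A call with a gripper value outside its range is refused whole. OPENING is the closure, from 0 (fully open) to 1 (shut), set as the call begins (- or left out, the last holds). The fingers move at their own pace and stop on an object; FORCE is the grip in N (left out, the last holds). Time passes only in rows, so rows that do not move let the fingers close. It gives the time, the measured TCP pose, the force, the opening and the grip force at its end, in the units of the state.
- manip.read_state(): the state, without advancing time (a new reading comes with each control period).
- manip.camera(name): name is "scene" or "top" or "wrist"; returns a dict with "color" (400x640x3 uint8, red, green, blue), "range_z" (400x640 float32, mm along the optical axis (not along the pixel's ray), 0 where there is no reading), "camera_matrix" (3x3 intrinsics, pixels), "T" (4x4, takes a point from camera to world coordinates). Camera axes: x right, y down, z forward; pixel columns grow to the right and rows downward; lengths in mm; the calibration is good to about 2 mm. The wrist camera is an equidistant fisheye: a pixel r from the principal point sees the ray r / f radians off the axis. A picture is of the moment at which its call begins.
- manip.sign_off(): hands the job in; it is judged then, once.
The state is a dict: "clock": time; "joints": joint angles; "qd": joint speeds; "effort": joint torques, N m; "eef_pos": TCP position; "eef_rot": TCP orientation; "wrist_force": force on the tool from outside, world axes, zero at the start; "moment": the same for the moment, N m; "finger_gap": finger opening in mm; "finger_force": force on a finger pad.
Only numpy, scipy, OpenCV 4.12 (cv2) and the standard library are available. Lean on these libraries where they do the work, as an engineer would, in place of code of your own. Each camera call takes 0.05 s, during which the arm holds its last target. There are 200 camera calls.

## Working session

There is one attempt and no reset: what is moved stays moved. The work goes in short steps, Python scripts to look and compute and a shell command to move; the robot and the scene stay as the last step left them, time stands still between calls to the robot, and variables do not carry over. Pictures are saved under pics/ and viewed, at most 11 in all, crops included, and the job is handed in when it is done.

```bash
mkdir -p pics; ls; python3 - <<'E'
from cell import manip
import cv2,numpy as np
s=manip.read_state(); print(s)
ims=[]
for n in("scene","top"):
    c=manip.camera(n); np.savez(f"pics/{n}0.npz",**c); print(n,c["camera_matrix"].tolist(),c["T"].round(3).tolist())
    cv2.imwrite(f"pics/{n}0.png",c["color"][:,:,::-1])
E
```

```text
pics
{'clock': 0.0, 'joints': array([-1.35960961e+00,  3.00493569e-01,  1.52156851e+00, -3.66445370e-05,
        1.32071021e+00, -6.66194088e-02]), 'qd': array([-1.38927456e-03,  7.35847177e-05, -9.37930669e-04,  1.25185244e-03,
       -1.24325654e-04,  4.75823333e-04]), 'effort': array([-2.37824388e-04, -5.31808591e+01, -3.52733552e+01,  7.07170973e-02,
        2.43041979e-02, -1.18506209e-04]), 'eef_pos': array([ 150.7582892 , -528.66264785,  204.8793278 ]), 'eef_rot': array([-3.14041327e+00, -4.31131801e-05,  2.77815195e-01]), 'wrist_force': array([-0.01954026,  0.75826532,  0.00341467]), 'moment': array([-0.00994224,  0.0219414 ,  0.0017135 ]), 'finger_force': 0.0, 'finger_gap': 93.93422520132634}
scene [[361.1542369608648, 0.0, 324.78655579647364], [0.0, 361.1542369608648, 199.62455718651665], [0.0, 0.0, 1.0]] [[-0.611, -0.348, 0.711, -375.696], [-0.792, 0.258, -0.554, 634.029], [0.01, -0.901, -0.433, 587.815], [0.0, 0.0, 0.0, 1.0]]
top [[366.20460429590577, 0.0, 317.61859802149803], [0.0, 366.20460429590577, 200.8562534925728], [0.0, 0.0, 1.0]] [[0.007, -0.997, 0.078, 308.317], [-1.0, -0.006, 0.016, 34.927], [-0.016, -0.078, -0.997, 1394.996], [0.0, 0.0, 0.0, 1.0]]
```

View pics/scene0.png

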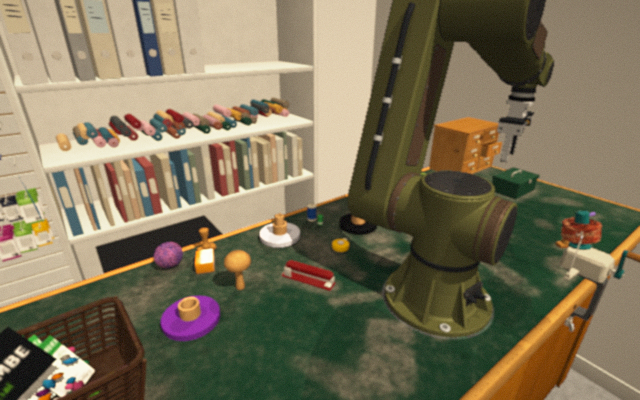

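View pics/top0.png

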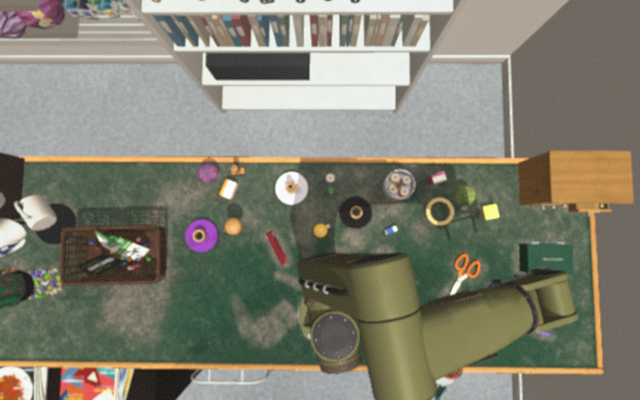

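The scene view shows the white nested lids at about (279,235), with a black lid at (357,222) and a purple one at (190,315). In the top view, the white pair is at (291,187), the tin with spools at (400,184) and the black decoy at (355,211) between them.

```bash
cat > h.py <<'E'
import numpy as np,cv2
from cell import manip
def ray(c,u,v,fish=False):
    K=c["camera_matrix"];T=c["T"];x=(u-K[0,2])/K[0,0];y=(v-K[1,2])/K[1,1]
    if fish:
        r=np.hypot(x,y); s=np.sinc(r/np.pi); d=np.array([x*s,y*s,np.cos(r)])
    else: d=np.array([x,y,1.])
    d=T[:3,:3]@d; return T[:3,3],d/np.linalg.norm(d)
def onplane(c,u,v,z,fish=False):
    o,d=ray(c,u,v,fish); return o+d*(z-o[2])/d[2]
def tri(rs):
    A=sum(np.eye(3)-np.outer(d,d) for o,d in rs); b=sum((np.eye(3)-np.outer(d,d))@o for o,d in rs)
    p=np.linalg.solve(A,b); return p,[np.linalg.norm((np.eye(3)-np.outer(d,d))@(p-o)) for o,d in rs]
def snap(n,name):
    c=manip.camera(n); np.savez(f"pics/{name}.npz",**c); cv2.imwrite(f"pics/{name}.png",c["color"][:,:,::-1]); return c
def load(n): return dict(np.load(f"pics/{n}.npz"))
def toolmove(p,s=None):
    from scipy.spatial.transform import Rotation as R
    s=s or manip.read_state(); return R.from_euler("xyz",s["eef_rot"]).as_matrix().T@(np.array(p)-s["eef_pos"])
E
python3 - <<'E'
from h import *
c=load("top0")
print("pair",onplane(c,291,187,18)); print("tin",onplane(c,400,184,66)); print("blk",onplane(c,355,211,46)); 
for n,p in dict(t=(330,178),r=(391,230),car=(438,178),st=(229,188),rc2=(345,170)).items(): print(n,onplane(c,*p,40))
for n,box in (("top0",(260,150,440,250)),("scene0",(240,190,400,260))):
    x0,y0,x1,y1=box; cc=load(n)["color"][y0:y1,x0:x1,::-1]; cv2.imwrite(f"pics/c{n}.png",cv2.resize(cc,None,fx=4.4,fy=4.4,interpolation=cv2.INTER_CUBIC))
import subprocess
a=cv2.imread("pics/ctop0.png");b=cv2.imread("pics/cscene0.png");w=792
a=cv2.resize(a,(620,344));b=cv2.resize(b,(580,254)); o=np.zeros((600,620,3),np.uint8);o[:344]=a;o[346:,:580]=b;cv2.imwrite("pics/crops.png",o)
E
```

```text
pair [467.8735626  158.58872861  18.        ]
tin [ 475.42349863 -242.92973613   66.        ]
blk [377.00637449 -80.98275175  46.        ]
t [499.85549547  11.46871607  40.        ]
r [ 308.22289019 -213.6300106    40.        ]
car [ 501.83987774 -389.11794096   40.        ]
st [460.32565081 388.51371938  40.        ]
rc2 [530.22656495 -44.3514667   40.        ]
```

View pics/crops.png

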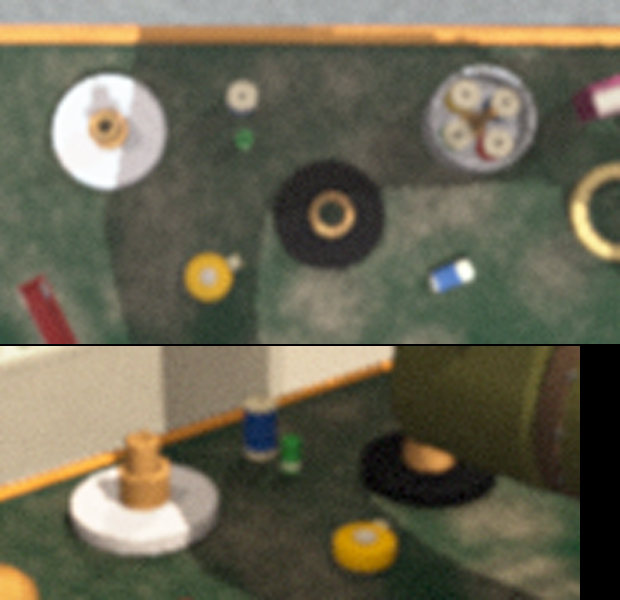

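The white pair is at about (468,159) and the tin at (475,-243). The blue thread and green counter are near (500,11) and (455,10), and the black decoy is at (377,-81). I'm moving over the tin to look with the wrist camera.

```bash
python3 -m creep '0.97 -0.46 -0.3 0 0 0;0.97 -0.46 -0.3 0 0 0;0.97 -0.46 -0.3 0 0 0;0.97 -0.46 -0.3 0 0 0;0.97 -0.46 0 0 0 0;0.97 -0.46 0 0 0 0;0.97 -0.46 0 0 0 0;0.97 -0.46 0 0 0 0;0.97 -0.46 0 0 0 0;0 0 0 0 0 0;0 0 0 0 0 0' 0 && python3 - <<'E'
from h import *
c=snap("wrist","w1"); s=manip.read_state(); print(s["eef_pos"],s["eef_rot"],s["joints"],s["clock"]); print(c["camera_matrix"],c["T"].round(2))
E
```

```text
clock: 1.48
eef_pos: [440.8, -274.1, 253.2]
eef_rot: [-3.141, 0.0, 0.278]
wrist_force: [0.7, -1.1, 0.7]
finger_gap: 93.7
finger_force: 0.0
[ 440.63584716 -274.45952412  253.31936751] [-3.14146655e+00  3.33650074e-04  2.77160977e-01] [-6.27533045e-01  1.97059470e-01  1.53733037e+00 -1.86891471e-04
  1.40750814e+00  6.66132735e-01] 1.525
[[309.70691629   0.         317.11935873]
 [  0.         309.70691629 199.00955902]
 [  0.           0.           1.        ]] [[ 2.8000e-01 -9.3000e-01 -2.3000e-01  5.0682e+02]
 [-9.6000e-01 -2.7000e-01 -6.0000e-02 -2.5549e+02]
 [-0.0000e+00  2.3000e-01 -9.7000e-01  4.3265e+02]
 [ 0.0000e+00  0.0000e+00  0.0000e+00  1.0000e+00]]
```

View pics/w1.png

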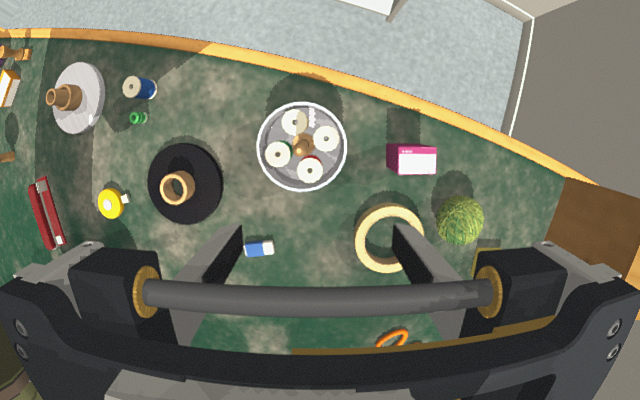

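The wrist view shows the tin at (302,146) with the spindle at its centre, the white pair at (75,98), the black lid at (185,185) and the carton at (412,158). I'll take a second tin view 80 mm away.

```bash
python3 -m creep '0 -1 0 0 0 0;0 -1 0 0 0 0;0 0 0 0 0 0;0 0 0 0 0 0' && python3 - <<'E'
from h import *
c2=snap("wrist","w2"); c1=load("w1"); o=[]
for c,(x,y) in ((c1,(302,146)),(c2,None or (365,150))):
    o.append(cv2.resize(c["color"][y-60:y+60,x-75:x+75,::-1],(400,320),interpolation=cv2.INTER_CUBIC)); print(x-75,y-60)
cv2.imwrite("pics/t12.png",np.hstack(o))
E
```

```text
clock: 2.02
eef_pos: [419.1, -197.9, 253.7]
eef_rot: [3.141, -0.0, 0.277]
wrist_force: [0.2, -0.1, 0.4]
finger_gap: 94.4
finger_force: 0.0
227 86
290 90
```

View pics/t12.png

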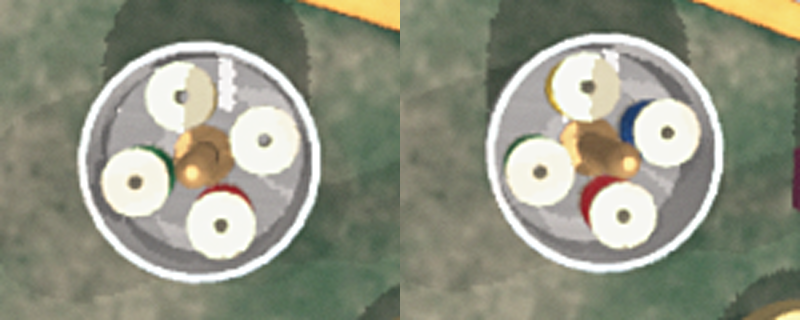

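In both crops the rim is a clean white ring. The spindle tip is at about (298.6,150.9) in the first view and (375.5,151.1) in the second.

```bash
cat >> h.py <<'E'
def circ(P):
    P=np.asarray(P)[:,:2]; 
    for _ in range(4):
        A=np.c_[2*P,np.ones(len(P))]; s=np.linalg.lstsq(A,(P**2).sum(1),rcond=None)[0]
        r=np.sqrt(s[2]+s[0]**2+s[1]**2); e=np.hypot(*(P-s[:2]).T)-r; P=P[abs(e)<max(1.0,1.5*e.std())]
    return s[:2],r,e.std()
def ring(c,u0,v0,rmin,rmax,thr,inner=False,fish=True):
    """radial search: outermost point along each spoke where grey crosses thr (bright inside)"""
    g=cv2.GaussianBlur(cv2.cvtColor(c["color"],cv2.COLOR_RGB2GRAY),(3,3),0).astype(np.float32); out=[]
    for a in np.linspace(0,2*np.pi,180,endpoint=False):
        r=np.arange(rmin,rmax,.1); p=cv2.remap(g,(u0+r*np.cos(a)).astype(np.float32)[None],(v0+r*np.sin(a)).astype(np.float32)[None],cv2.INTER_LINEAR)[0]
        k=np.where(p>thr)[0]
        if len(k) and k[-1]<len(r)-1: out.append((u0+r[k[-1]]*np.cos(a),v0+r[k[-1]]*np.sin(a)))
    return out
E
python3 - <<'E'
from h import *
c1,c2=load("w1"),load("w2")
print("tip",tri([ray(c1,298.6,150.9,True),ray(c2,375.5,151.1,True)]))
for z in (60,66,72):
  for c,u,v in ((c1,302,146.8),(c2,366.5,147)):
    for thr in (170,):
      q=ring(c,u,v,35,52,thr); print(z,thr,len(q),circ([onplane(c,*p,z,True) for p in q]))
E
```

```text
tip (array([ 477.28050556, -244.20422047,  117.15227046]), [np.float64(0.22608095779471218), np.float64(0.2260809577947582)])
60 170 180 (array([ 477.05484739, -243.59891912]), np.float64(55.21130649180055), np.float64(0.20535023168358016))
60 170 180 (array([ 477.50682321, -244.8655515 ]), np.float64(55.268799264495), np.float64(0.2804268273856603))
66 170 180 (array([ 477.53411892, -243.7903819 ]), np.float64(54.322347447590666), np.float64(0.202043880914431))
66 170 180 (array([ 477.62671311, -243.80985262]), np.float64(54.38015751416514), np.float64(0.27591797266036194))
72 170 180 (array([ 478.01339045, -243.98184468]), np.float64(53.433388403385464), np.float64(0.19873753014528467))
72 170 180 (array([ 477.74660302, -242.75415373]), np.float64(53.491515763840134), np.float64(0.2714091179350615))
```

```bash
python3 -m creep '0.325 -0.957 0 0 0 0;0.325 -0.957 0 0 0 0;0.325 -0.957 0 0 0 0;0.325 -0.957 0 0 0 0;0.325 -0.957 0 0 0 0;0.325 -0.957 0 0 0 0;0 0 0 0 0 0;0 0 0 0 0 0' && python3 -c "
from h import *
snap('wrist','p1')" && python3 -m creep '0.325 -0.957 0 0 0 0;0.325 -0.957 0 0 0 0;0 0 0 0 0 0;0 0 0 0 0 0' && python3 - <<'E'
from h import *
c2=snap("wrist","p2"); c1=load("p1"); o=[]
from h import *
for c in (c1,c2):
    K=c["camera_matrix"]; p=np.linalg.inv(c["T"])@np.array([468,159,40,1]); p=p[:3]/np.linalg.norm(p[:3]); th=np.arccos(p[2]); 
    x,y=(K[:2,2]+K[0,0]*th*p[:2]/np.hypot(*p[:2])).astype(int); x=max(x,75);y=max(y,60)
    o.append(cv2.resize(c["color"][y-60:y+60,x-75:x+75,::-1],(400,320),interpolation=cv2.INTER_CUBIC)); print(x-75,y-60)
cv2.imwrite("pics/p12.png",np.hstack(o))
E
```

```text
clock: 3.08
eef_pos: [431.6, 44.4, 253.3]
eef_rot: [3.142, 0.0, 0.277]
wrist_force: [-0.3, -1.3, 0.1]
finger_gap: 93.7
finger_force: 0.0
clock: 3.62
eef_pos: [435.5, 125.0, 253.3]
eef_rot: [3.141, 0.0, 0.277]
wrist_force: [-0.1, -0.1, 0.6]
finger_gap: 93.7
finger_force: 0.0
163 69
223 87
```

View pics/p12.png

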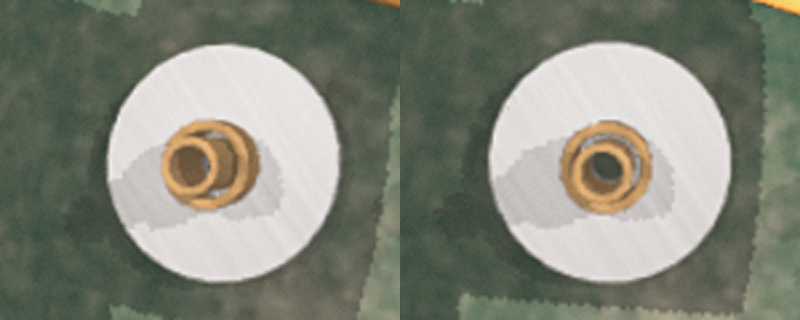

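The pair's plate is bright and clean. The neck-top centre is at about (234.6,130.5) in the first view and (300.3,149.5) in the second.

```bash
python3 - <<'E'
from h import *
c1,c2=load("p1"),load("p2")
print("neck",tri([ray(c1,234.6,130.5,True),ray(c2,300.3,149.5,True)]))
print("collar",tri([ray(c1,163+209/2.667,69+164.5/2.667,True),ray(c2,223+205.5/2.667,87+167.5/2.667,True)]))
for z in (12,18,24):
  for c,u,v in ((c1,163+224/2.667,69+162/2.667),(c2,223+210/2.667,87+162/2.667)):
    q=ring(c,u,v,35,52,140); print(z,len(q),circ([onplane(c,*p,z,True) for p in q]))
# wood mask neck check
for z in (48,76):
  for c,p in ((c1,(234.6,130.5)),(c2,(300.3,149.5))): print(z,onplane(c,*p,z,True))
s=manip.read_state(); print(s["eef_pos"],s["joints"])
E
```

```text
neck (array([468.93463695, 154.75866799,  76.5272365 ]), [np.float64(1.1325759312892423), np.float64(1.1325759312893737)])
collar (array([466.24725858, 156.17123749,  36.48411134]), [np.float64(0.16444926424998826), np.float64(0.16444926424996287)])
12 180 (array([466.87240851, 157.28436765]), np.float64(62.308499157676025), np.float64(0.17584330635828885))
12 180 (array([466.841973  , 156.42129593]), np.float64(62.187960738471205), np.float64(0.166815811285862))
18 180 (array([467.31007278, 155.94145523]), np.float64(61.41989362569014), np.float64(0.1733355371630006))
18 180 (array([467.33529071, 156.23903907]), np.float64(61.30130036131192), np.float64(0.16443739320631898))
24 180 (array([467.74773705, 154.59854282]), np.float64(60.53128809370496), np.float64(0.1708277679677152))
24 180 (array([467.82860843, 156.0567822 ]), np.float64(60.414639984147456), np.float64(0.16205897512677445))
48 [465.41464269 162.1499724   48.        ]
48 [467.55965641 155.62150918  48.        ]
76 [467.75429492 154.94249488  76.        ]
76 [470.02495119 154.74960341  76.        ]
[435.51412823 124.86219257 253.41826276] [ 1.98454413e-01  4.43847029e-02  1.70773774e+00 -1.95468697e-04
  1.38956771e+00  1.49290827e+00]
```

```bash
python3 -m creep '0.5 -0.25 0.3 0 0 0;0.5 -0.25 0.6 0 0 0;0 0 0.8 0 0 0;0 0 0.8 0 0 0;0 0 0 0 0 0;0 0 0 0 0 0;0 0 0 0 0 0' && python3 - <<'E'
from h import *
c=snap("wrist","p3"); 
K=c["camera_matrix"]; p=np.linalg.inv(c["T"])@np.array([468.5,155,76,1]); p=p[:3]/np.linalg.norm(p[:3]); th=np.arccos(p[2]); 
x,y=(K[:2,2]+K[0,0]*th*p[:2]/np.hypot(*p[:2])).astype(int); y=min(y,400-75); print(x-100,y-75)
cv2.imwrite("pics/p3c.png",cv2.resize(c["color"][y-75:y+75,x-100:x+100,::-1],(800,600),interpolation=cv2.INTER_CUBIC))
print(manip.read_state()["eef_pos"])
E
```

```text
clock: 4.55
eef_pos: [468.9, 156.1, 154.9]
eef_rot: [3.142, -0.002, 0.277]
wrist_force: [-0.6, -0.3, -0.5]
finger_gap: 93.8
finger_force: 0.0
218 132
[468.80383589 156.19897037 154.63263409]
```

View pics/p3c.png

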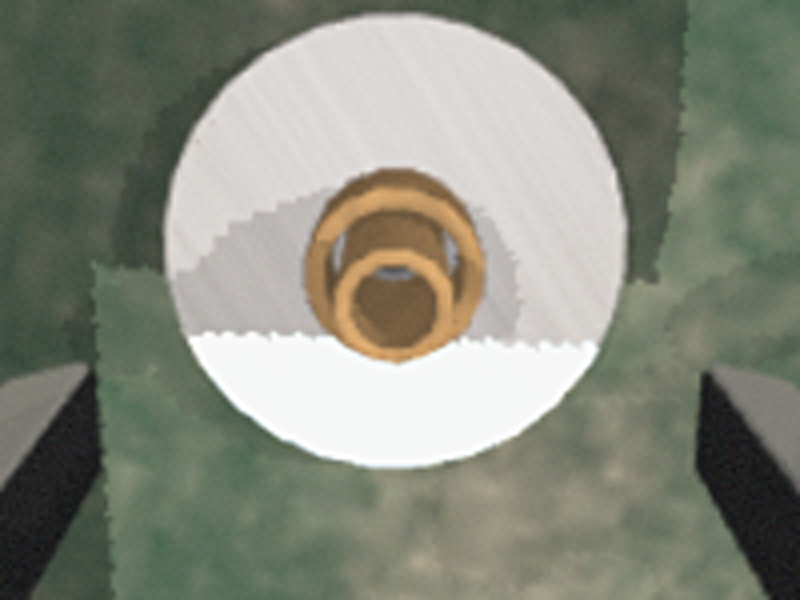

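The neck-top ring's centre is at about (394,305) in the crop, which is image pixel (316.6,208.3). The fingers are open on both sides, clear of it.

```bash
python3 - <<'E'
from h import *
c=load("p3"); p=onplane(c,316.6,208.3,76,True); print(p, toolmove([p[0],p[1],54]))
r=lambda u,v:onplane(c,218+u/4,132+v/4,76,True)
print(circ([r(334,300),r(455,302),r(394,249),r(394,362)]), np.linalg.norm(r(334,302)-r(455,302)))
c1,c2=load("p1"),load("p2")
print(tri([ray(c1,234.6,130.5,True),ray(c2,300.3,149.5,True),ray(c,316.6,208.3,True)]))
q=ring(c,218+396/4,132+240/4,50,70,140);print(circ([onplane(c,*k,18,True) for k in q]))
E
```

```text
[467.27333289 155.92604724  76.        ] [ -1.74138423  -0.16545576 100.6294399 ]
(array([467.0811683 , 155.86465132]), np.float64(12.894255652731706), np.float64(0.23219870250081814)) 26.151127513097002
(array([468.43845398, 155.17754969,  76.53078034]), [np.float64(0.7388109303337351), np.float64(1.6853378078577028), np.float64(1.2780619172641314)])
(array([466.52750522, 155.98153984]), np.float64(61.61472175650583), np.float64(0.3524261020163988))
```

```bash
python3 -m creep '-0.04 0 0.6 0 0 0;0 0 0.6 0 0 0;0 0 0.6 0 0 0;0 0 0.4 0 0 0;0 0 0.2 0 0 0;0 0 0.18 0 0 0;0 0 0 0 0 0;0 0 0 0 0 0' 0 && python3 -m creep '0 0 0 0 0 0;0 0 0 0 0 0;0 0 0 0 0 0;0 0 0 0 0 0;0 0 0 0 0 0;0 0 0 0 0 0;0 0 0 0 0 0;0 0 0 0 0 0' 1 35
```

```text
clock: 5.6
eef_pos: [467.0, 155.9, 50.7]
eef_rot: [3.142, -0.001, 0.278]
wrist_force: [-0.1, 0.3, -0.0]
finger_gap: 94.0
finger_force: 0.0
clock: 6.6
eef_pos: [466.7, 155.9, 50.2]
eef_rot: [-3.141, 0.0, 0.278]
wrist_force: [0.4, 0.4, -0.8]
finger_gap: 26.9
finger_force: 35.0
```

```bash
python3 -m creep '0 0 -0.1 0 0 0;0 0 -0.3 0 0 0;0 0 -0.5 0 0 0;0 0 -0.6 0 0 0;0 0 -0.6 0 0 0;0 0 -0.6 0 0 0;0 0 -0.5 0 0 0;0 0 -0.3 0 0 0;0 0 -0.1 0 0 0;0 0 0 0 0 0;0 0 0 0 0 0' && python3 - <<'E'
from h import *
c=snap("wrist","l1"); s=manip.read_state();print(s["finger_gap"],s["finger_force"],s["eef_pos"])
snap("scene","sc1")
cv2.imwrite("pics/l1v.png",np.vstack([c["color"][120:400,120:520,::-1]]))
E
```

```text
clock: 7.98
eef_pos: [466.5, 155.8, 193.6]
eef_rot: [-3.142, 0.001, 0.278]
wrist_force: [0.0, 0.0, -3.6]
finger_gap: 26.5
finger_force: 35.0
26.104624445809428 34.99803923070431 [466.52518806 155.77176338 193.62100527]
```

View pics/l1v.png

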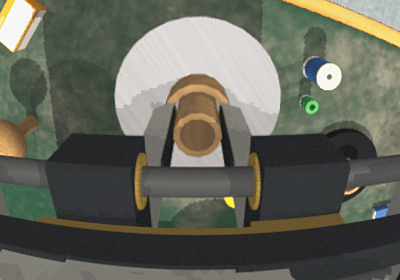

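Both lids are held, with a wrist load of 3.6 N. The neck-top ring is at about (318,254) in the full image.

```bash
python3 - <<'E'
from h import *
c=load("l1"); s=manip.read_state(); dz=193.6-50.3
hsv=cv2.cvtColor(c["color"],cv2.COLOR_RGB2HSV)
m=cv2.inRange(hsv,(8,90,60),(20,255,255)); print([ (int(x)) for x in np.where(m[254,285:350])[0]+285][:1],[int(x) for x in np.where(m[254,285:350])[0]+285][-1:],[int(x) for x in np.where(m[225:300,318])[0]+225][-1:])
for v in (253,254,255): print(onplane(c,318,v,76+dz,True))
p=onplane(c,318,254,76+dz,True); print("tool off",toolmove(p))
q=[k for k in ring(c,317,205,60,110,140) if k[1]<225]; print(len(q),circ([onplane(c,*k,18+dz,True) for k in q]))
E
```

```text
[293] [341] [276]
[468.28091212 155.57604246 219.3       ]
[467.71248414 155.41277406 219.3       ]
[467.1424397  155.24903793 219.3       ]
tool off [  0.99124162   0.6540526  -25.61717392]
94 (array([467.24628548, 155.50929838]), np.float64(60.95008911208714), np.float64(0.17258413235839834))
```

```bash
python3 -m creep '-0.052 0.202 0 0 0 0;-0.104 0.404 0 0 0 0;-0.156 0.605 0 0 0 0;-0.208 0.807 0 0 0 0;-0.208 0.807 0 0 0 0;-0.208 0.807 0 0 0 0;-0.208 0.807 0 0 0 0;-0.208 0.807 0 0 0 0;-0.208 0.807 0 0 0 0;-0.208 0.807 0 0 0 0;-0.208 0.807 0 0 0 0;-0.208 0.807 0 0 0 0;-0.156 0.605 0 0 0 0;-0.104 0.404 0 0 0 0;-0.052 0.202 0 0 0 0;0 0 0 0 0 0;0 0 0 0 0 0;0 0 0 0 0 0' && python3 - <<'E'
from h import *
c=snap("wrist","l2"); s=manip.read_state();print(s["finger_gap"],s["eef_pos"],toolmove([476.8,-244.1,193.6]))
dz=s["eef_pos"][2]-50.3
q=[k for k in ring(c,317,205,60,110,140) if k[1]<225]; print(len(q),circ([onplane(c,*k,18+dz,True) for k in q]))
cv2.imwrite("pics/l2v.png",np.hstack([cv2.resize(c["color"][210:290,270:370,::-1],(500,400),interpolation=cv2.INTER_CUBIC)]))
E
```

```text
clock: 10.32
eef_pos: [477.1, -243.5, 194.3]
eef_rot: [-3.142, -0.0, 0.279]
wrist_force: [-0.6, 0.5, -3.5]
finger_gap: 26.5
finger_force: 35.0
26.449725491795565 [ 477.07868853 -243.62122272  194.32978686] [-0.39962476  0.38368481  0.72977384]
95 (array([ 477.33210545, -243.65027337]), np.float64(61.40317256684001), np.float64(0.1819545475505094))
```

View pics/l2v.png

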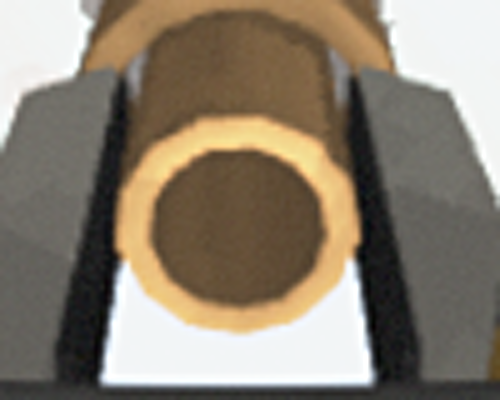

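The neck-top ring is centred at (317.6,254.6), upright and well placed over the tin axis. I'll start the descent, watching the force.

```bash
python3 -m creep '-0.01 0.01 0.2 0 0 0;0 0 0.3 0 0 0;0 0 0.3 0 0 0;0 0 0.25 0 0 0;0 0 0.2 0 0 0;0 0 0 0 0 0;0 0 0 0 0 0'; python3 -m creep '0 0 0.15 0 0 0;0 0 0.15 0 0 0;0 0 0.15 0 0 0;0 0 0 0 0 0'
```

```text
clock: 11.25
eef_pos: [476.9, -244.7, 144.6]
eef_rot: [3.141, -0.0, 0.278]
wrist_force: [-0.5, 0.4, -5.4]
finger_gap: 26.4
finger_force: 35.0
clock: 11.75
eef_pos: [476.5, -244.5, 125.6]
eef_rot: [-3.141, 0.001, 0.278]
wrist_force: [0.5, 0.8, -3.6]
finger_gap: 26.4
finger_force: 35.0
```

```bash
python3 -m creep '0 0 0.12 0 0 0;0 0 0.1 0 0 0;0 0 0.08 0 0 0;0 0 0.05 0 0 0;0 0 0 0 0 0;0 0 0 0 0 0'; python3 -m creep '0 0 0.03 0 0 0;0 0 0.03 0 0 0;0 0 0.02 0 0 0;0 0 0 0 0 0'
```

```text
clock: 12.5
eef_pos: [476.7, -244.6, 112.3]
eef_rot: [3.141, -0.0, 0.278]
wrist_force: [0.2, 0.3, -4.6]
finger_gap: 26.6
finger_force: 35.0
clock: 13.0
eef_pos: [476.7, -244.6, 109.0]
eef_rot: [-3.141, 0.0, 0.278]
wrist_force: [-0.4, 0.3, -3.7]
finger_gap: 26.1
finger_force: 35.0
```

```bash
python3 -m creep '0 0 0.02 0 0 0;0 0 0.02 0 0 0;0 0 0 0 0 0'; python3 -m creep '0 0 0.02 0 0 0;0 0 0.02 0 0 0;0 0 0 0 0 0'
```

```text
clock: 13.38
eef_pos: [476.8, -244.7, 108.2]
eef_rot: [3.141, -0.0, 0.278]
wrist_force: [-2.6, 1.7, 5.5]
finger_gap: 26.7
finger_force: 35.0
clock: 13.75
eef_pos: [476.9, -244.7, 108.1]
eef_rot: [3.141, -0.001, 0.278]
wrist_force: [-10.8, 5.8, 22.9]
finger_gap: 26.5
finger_force: 35.0
```

Contact came at TCP z 108.2, exactly the home height. I'll relieve the push and release.

```bash
python3 -m creep '0 0 -0.03 0 0 0;0 0 0 0 0 0'; python3 -m creep '0 0 0 0 0 0;0 0 0 0 0 0;0 0 0 0 0 0;0 0 0 0 0 0;0 0 0 0 0 0;0 0 0 0 0 0' 0; python3 -m creep '0 0 -0.5 0 0 0;0 0 -0.8 0 0 0;0 0 -0.8 0 0 0;0 0 -0.4 0 0 0;0 0 0 0 0 0;0 0 0 0 0 0;0 0 0 0 0 0' && python3 - <<'E'
from h import *
c=snap("wrist","r1"); s=manip.read_state()
cv2.imwrite("pics/r1v.png",cv2.resize(c["color"][100:280,200:440,::-1],(800,600),interpolation=cv2.INTER_CUBIC))
E
```

```text
clock: 14.0
eef_pos: [476.8, -244.7, 108.2]
eef_rot: [3.141, -0.001, 0.278]
wrist_force: [-4.9, 2.5, 9.9]
finger_gap: 26.4
finger_force: 35.0
clock: 14.75
eef_pos: [476.7, -244.6, 107.0]
eef_rot: [-3.142, 0.0, 0.278]
wrist_force: [0.3, 0.9, 0.5]
finger_gap: 83.0
finger_force: 0.0
clock: 15.62
eef_pos: [476.4, -244.4, 205.9]
eef_rot: [-3.14, 0.001, 0.278]
wrist_force: [0.2, 0.7, -0.4]
finger_gap: 93.7
finger_force: 0.0
```

View pics/r1v.png

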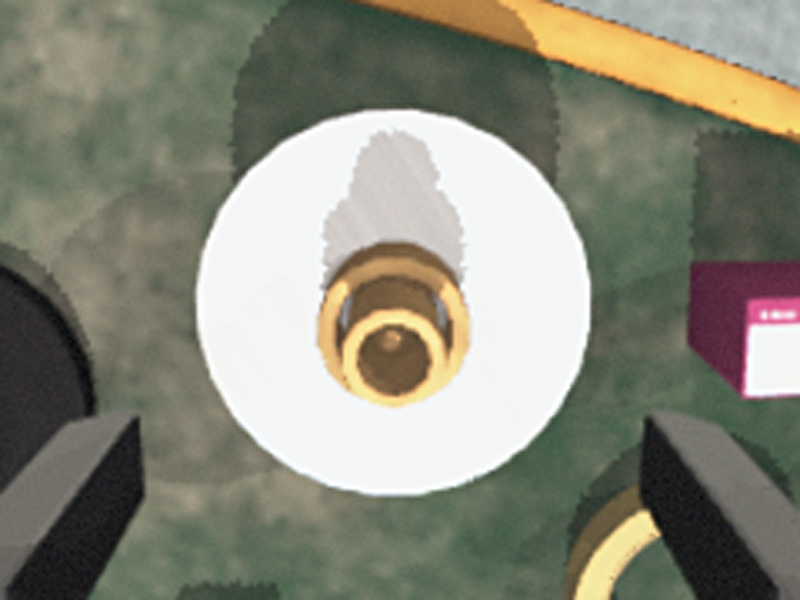

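The pair is seated and level. The neck ring is at (393.5,356) in the crop, with the spindle tip visible inside the bore. I'll measure the outer lid's centre from its plate circle.

```bash
python3 - <<'E'
from h import *
c=load("r1"); s=manip.read_state()
q=ring(c,200+394/3.3333,100+302/3.3333,50,68,150)
for z in (74,76,78): o=circ([onplane(c,*k,z,True) for k in q]); print(z,len(q),o)
o=circ([onplane(c,*k,76,True) for k in q])[0]
print("neck",onplane(c,200+393.5/3.3333,100+356/3.3333,134,True)); print(s["eef_pos"],toolmove([*o,80]))
E
```

```text
74 180 (array([ 476.53867675, -244.76636288]), np.float64(62.02419923386354), np.float64(0.2302178315920925))
76 180 (array([ 476.9629069 , -244.64535811]), np.float64(61.62573975026651), np.float64(0.22873885275120062))
78 180 (array([ 477.38713705, -244.52435333]), np.float64(61.22728026667334), np.float64(0.2272598739103047))
neck [ 477.87529378 -244.91196709  134.        ]
[ 476.47398891 -244.47288947  206.15541307] [  0.54942468   0.43208476 126.154542  ]
```

```bash
python3 -m creep '0.014 0.011 0.6 0 0 0;0 0 0.7 0 0 0;0 0 0.7 0 0 0;0 0 0.6 0 0 0;0 0 0.35 0 0 0;0 0 0.17 0 0 0;0 0 0 0 0 0;0 0 0 0 0 0' 0; python3 -m creep '0 0 0 0 0 0;0 0 0 0 0 0;0 0 0 0 0 0;0 0 0 0 0 0;0 0 0 0 0 0;0 0 0 0 0 0;0 0 0 0 0 0' 1 20
```

```text
clock: 16.68
eef_pos: [477.7, -245.1, 83.0]
eef_rot: [3.141, -0.001, 0.278]
wrist_force: [0.4, -0.1, -0.5]
finger_gap: 93.8
finger_force: 0.0
clock: 17.55
eef_pos: [477.4, -244.9, 82.2]
eef_rot: [-3.142, 0.0, 0.278]
wrist_force: [0.4, 0.0, -0.4]
finger_gap: 42.8
finger_force: 20.0
```

```bash
python3 -m creep '0 0 -0.1 0 0 0;0 0 -0.15 0 0 0;0 0 -0.15 0 0 0;0 0 0 0 0 0;0 0 0 0 0 0'; python3 -m creep '0 0 -0.2 0 0 0;0 0 -0.2 0 0 0;0 0 -0.2 0 0 0;0 0 -0.2 0 0 0;0 0 -0.2 0 0 0;0 0 -0.2 0 0 0;0 0 -0.2 0 0 0;0 0 -0.3 0 0 0;0 0 -0.3 0 0 0;0 0 -0.3 0 0 0;0 0 -0.1 0 0 0;0 0 0 0 0 0;0 0 0 0 0 0;0 0 0 0 0 0' && python3 - <<'E'
from h import *
c=snap("wrist","f1"); d=snap("scene","f2"); K=d["camera_matrix"]
p=np.linalg.inv(d["T"])@np.array([477,-244,130,1]); print(K[:2,:2]@(p[:2]/p[2])+K[:2,2])
cv2.imwrite("pics/fv.png",np.vstack([c["color"][100:400,120:520,::-1],cv2.resize(d["color"][100:250,300:500,::-1],(400,300),interpolation=cv2.INTER_CUBIC)]))
E
```

```text
clock: 18.18
eef_pos: [477.3, -244.8, 98.2]
eef_rot: [-3.142, 0.0, 0.278]
wrist_force: [-0.5, -0.8, -2.0]
finger_gap: 42.8
finger_force: 20.0
clock: 19.92
eef_pos: [477.3, -244.8, 193.9]
eef_rot: [-3.141, 0.0, 0.278]
wrist_force: [0.1, 0.2, -1.4]
finger_gap: 42.9
finger_force: 20.0
[372.27847844 168.57441834]
```

View pics/fv.png

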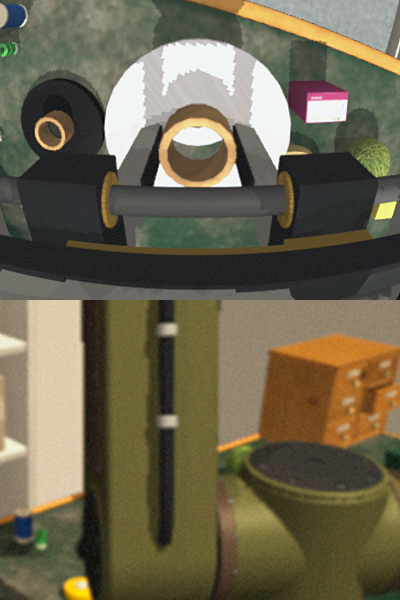

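The outer lid is held level at about z 172, above the neck top at 134. Its collar is empty and the load is 1.4 N, so the inner lid stayed on the tin. The bystanders in view are where they were, so I'm handing in.

```bash
python3 -c "
from cell import manip
s=manip.read_state();print(s['clock'],s['finger_force'],manip.sign_off())"
```

```text
the job is handed in; nothing more can be done
20.025 19.999681441113353 None
```

The job is handed in at 20.0 s of the 54 s allowed: the inner lid was lowered fully home on the tin before release, and the outer lid is held level by its collar, its rim about 38 mm above the neck top. The final check that the inner lid stayed put was indirect, from the empty collar in the wrist image and a 1.4 N load.

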